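# Take the screw cap off the armless mouse bungee

## Task

One of the two mouse bungees on this desk has no cord arm, and I want to slip a new arm onto its stem: unscrew that bungee's knurled cap, lift it straight up about 10 cm and finish still holding it there in the gripper, upright and still above its stud. I do not know which way its thread runs (one of the two is left-handed), so try the cap both ways and go the way it gives. Leave the other bungee's cap screwed down as it is, and do not disturb its arm or the other things on the desk.

Things in the scene. Friction and masses are not known exactly. Their poses are not given: they have to be found in the camera images.
- bungee_1: One of two identical black aluminium mouse bungees, fixed firmly to the desk: round foot 84 mm across and 17 mm high, stem 24 mm across, steel collar 38 mm across from 62 to 72 mm above the desk, on top the screw cap. Origin: on the stem's axis at desk level. Only one of the two carries a cord arm (see cordarm_eye). They stand at least 200 mm apart.
- bungee_2: The other bungee, identical but for the arm. Which of them carries the arm, and which has the left-hand and which the right-hand thread, changes from start to start; the two always have opposite hands, and the arm tells nothing of the hand. The stud hidden under each cap is 93 mm high, so a loosened cap must rise 21 mm to clear it.
- cap_1_center (a point): Centre (half-way up, on the axis) of bungee_1's screw cap: a black knurled aluminium cylinder 40 mm across, 32 mm high, about 50 g, a loose part held by its thread alone. z points up its axis, x along the 26 mm coin slot in its bare machined top. Screwed down, its underside is 72 mm, its centre 88 mm and its top 104 mm above the desk. See cap_2_center for the thread.
- cap_2_center (a point): The same point of bungee_2's identical cap. Thread of both: coarse three-start. Turned the loosening way the cap rises about 3.5 mm per rad, can be lifted straight off from about 0.95 rad (best 1.2) and meets a stop at about 1.4 rad. The other way it gives less than 0.15 rad and then stops hard. Until loosened it cannot be pulled off.
- cordarm_eye (a point): The cord arm fitted to one of the bungees: centre of its eye, the collar under the cap (on that bungee's axis, 67 mm up). From it a bent black rod 7 mm thick runs out 67 mm along this point's x axis and rises upright, ending 197 mm above the desk. The bungee more than 100 mm from this point is the armless one; it has a plain collar of the same size.
- cordarm_clip (a point): The cord clip at the top of the arm, 186 mm above the desk and 40 mm out from the bungee's axis.
- weight_center (a point): Bystander between the two bungees: rubberized steel weight, a bar 130 x 40 x 44 mm, 1.4 kg; its centre.
- tumbler_center (a point): Bystander: frosted glass tumbler, 74 mm across, 98 mm high, standing upright; its centre.
- controller_center (a point): Bystander: orange plastic game controller about 160 x 110 x 53 mm; its centre.
- mouse_center (a point): Bystander: grey computer mouse about 107 x 62 x 37 mm; its centre.
- phone_center (a point): Bystander: smartphone lying flat, 74 x 155 x 9 mm; its centre.
- wood_box: Bystander: fixed wooden box 150 x 210 mm, 85 mm high with its hinged flap shut; origin at the centre of its underside.
- box_flap (a joint): Angle of the wooden box's flap: 0 shut, grows as it opens.

How it is judged:
By the outcome, as a careful person would: the job done as asked, in the order asked, and still so for the second after the job is handed in, while the arm keeps its last pose, push and grip.
It also fails if it takes over 45 s, if anything falls off the work surface, if the arm or the gripper's body presses on something with over 40 N, if the wrist force passes 120 N, or if a joint passes its speed limit or range.

## Robot

A 6-joint arm with a two-finger parallel gripper is mounted at the origin on the work surface. World frame = base frame: x ahead of the robot, y to its left, z up, the work surface at z = 0. Lengths are in m, angles in rad, forces in N, time in s.
With the tool pointing down it reaches from about 0.275 to 0.85 m from the base axis. Payload 19 kg.
Tool frame: the origin (TCP) lies midway between the tips of the shut fingers; the grasp point (between the pads) lies 19 mm behind it (grasp_offset is the distance from the TCP to the grasp point, in m); z points along the fingers, y is the direction in which the jaws open and shut (so a half turn about z gives the same grasp; the last joint's range is limited). The gripper opens to 85 mm and grips with 20 to 120 N. Pads are 22 mm wide; open, the fingers measure 114 mm over their backs; the gripper's body (76 mm by 85 mm) begins 54 mm behind the grasp point. The pads swing forward as they close: fully open they stand 13 mm farther back than shut.
Start: joints at [-1.374, 0.15, 1.437, -0, 1.554, -0.134], TCP at [0.187, -0.544, 0.201] pointing down, gripper open.
Joint ranges: [-2.8, 2.8], [-0.68, 2.1], [0.12, 2.68], [-1.39, 4.53], [0.16, 2.79], [-2.81, 2.81]. Speed limits (rad/s): [1.89, 1.89, 2.22, 3.01, 3.01, 3.01].

## Interface

Orientations are given as [roll, pitch, yaw] about the fixed x, y, z axes, in that order (R = Rz(yaw) Ry(pitch) Rx(roll)).
In Python, from rig import * gives the robot as it stands.
- The arm moves only by the tool carry_out, never from a script. Its argument "rows" is a list of rows, each a list of 3 entries, a list of its own where there are three numbers: the closure in counts, from 0 (fully open) to 255 (shut), then the shift along the world's x, y, z in m, then the turn, a rotation vector about the world's x, y, z in rad. A call has 1 to 10 rows; each row is the pose to reach, as a shift and turn from the pose commanded when the call began; what a row does not reach only later rows make up. A row lasts 1/10 s, in which the tool goes at most 50 mm and 8.59 degrees, less where a joint would pass 70% of its speed; a pose out of reach is approached as far as the arm can. A call with a gripper value outside its range is refused whole. The fingers move at their own pace and stop on an object; "squeeze" is the grip in N (left out, the last holds). Time passes only in rows, so rows that repeat a pose let the fingers close. It gives the time, the measured TCP pose, the force and the opening at its end, in the units of the state.
- get_state(): the state, without advancing time (a new reading comes with each control period).
- get_image(name): name is "scene" or "top" or "wrist"; returns a dict with "pixels" (400x640x3 uint8, blue, green, red), "z_map" (400x640 float32, m along the optical axis (not along the pixel's ray), 0 where there is no reading), "fx", "fy", "cx", "cy" (pixels), "extrinsics" (4x4, takes a point from camera to world coordinates); the wrist camera has in their place "T_tool_cam" (4x4, takes a point from camera to tool coordinates, whose origin is the TCP and whose axes are the flange's). Camera axes: x right, y down, z forward; pixel columns grow to the right and rows downward; lengths in m; the calibration is good to about 2 mm. A picture is of the moment at which its call begins: read the wrist's pose just before it.
- hand_in(): hands the job in, once; it reports no verdict.
Trained networks look in the newest picture that a camera, given by its name, has taken for a name from the list of things; names that differ only in an ending like _2 or _b are one class to them, and where a whole thing is asked for, a point or a joint stands for the part that bears it (a point fixed in the world has none). Each returns a list of dicts, best first, with "p" (0 to 1); they miss things now and then, are a little off and sometimes report something else, mostly with a low value. They report only what shows in the picture. A call takes as long as a camera call.
- trace(camera, thing): "mask" (400x640 bool, what is visible of it) and "position" ([column, row] in pixels, amid what is visible of it).
The state is a dict: "time_s": time; "joint_pos": joint angles; "dq": joint speeds; "joint_torque": joint torques, N m; "ee_pos": TCP position; "orientation": TCP orientation; "ft_force": force on the tool from outside, world axes, zero at the start; "ft_torque": the same for the moment, N m; "gripper_width": opening from 0.0 (shut) to 1.0 (fully open).
Only numpy, scipy, OpenCV 4.12 (cv2) and the standard library are available. Lean on these libraries where they do the work, as an engineer would, in place of code of your own. Each camera call takes 0.05 s, during which the arm holds its last target.

## Working session

There is one attempt and no reset: what is moved stays moved. The work goes in short steps, Python scripts to look and compute and a tool call to move; the robot and the scene stay as the last step left them, time stands still between calls to the robot, and variables do not carry over. Pictures are saved under pics/ and viewed, and the job is handed in when it is done.

Besides the shell and the picture viewer there is one more tool, called by a JSON object that holds its "api" and its "payload". carry_out: Moves the arm, as the interface text tells. Its arguments: {"type":"object","properties":{"rows":{"type":"array"},"squeeze":{"type":"number"}},"required":["rows"]}

```bash
ls; mkdir -p pics; python3 - <<'E'
from rig import *
import cv2,numpy as np
s=get_state(); print({k:np.round(v,3) for k,v in s.items()})
for n in ["scene","top"]:
    d=get_image(n); cv2.imwrite(f"pics/{n}0.png",d["pixels"]); print(n,d["fx"],d["cx"],d["cy"],np.round(d["extrinsics"],3).tolist())
    for t in ["bungee_1","cap_1_center","cordarm_eye","cordarm_clip","weight_center","tumbler_center","controller_center","mouse_center","phone_center","wood_box"]:
        for r in trace(n,t)[:3]:
            m=r["mask"]; z=d["z_map"]; ok=m&(z>0)
            v,u=np.nonzero(ok)
            if len(v)==0: continue
            Z=z[ok]; P=np.c_[(u-d["cx"])/d["fx"]*Z,(v-d["cy"])/d["fy"]*Z,Z,np.ones(len(Z))]@d["extrinsics"].T
            print(n,t,round(r["p"],2),np.round(r["position"]),len(v),np.round(np.percentile(P[:,:3],[3,50,97],axis=0),3).tolist())
E
```

```text
pics
{'time_s': np.float64(0.0), 'joint_pos': array([-1.374,  0.151,  1.438, -0.   ,  1.554, -0.134]), 'dq': array([-0.   ,  0.001,  0.   , -0.002, -0.001,  0.001]), 'joint_torque': array([-2.0000e-03, -7.1307e+01, -5.7087e+01, -0.0000e+00,  9.0000e-03,
        0.0000e+00]), 'ee_pos': array([ 0.187, -0.544,  0.2  ]), 'orientation': array([-3.14 , -0.   ,  0.331]), 'ft_force': array([ 0.533, -0.257, -0.846]), 'ft_torque': array([ 0.044,  0.01 , -0.049]), 'gripper_width': np.float64(1.001)}
scene 482.57029553193087 322.9349906220996 201.3295320266348 [[-0.376, 0.619, -0.689, 1.538], [0.927, 0.25, -0.282, 0.358], [-0.002, -0.744, -0.668, 1.046], [0.0, 0.0, 0.0, 1.0]]
scene bungee_1 0.85 [384. 237.] 480 [[0.522, 0.102, 0.005], [0.564, 0.143, 0.018], [0.591, 0.174, 0.059]]
scene bungee_1 0.72 [266. 208.] 427 [[0.515, -0.276, 0.004], [0.561, -0.234, 0.018], [0.589, -0.203, 0.055]]
scene cordarm_eye 0.48 [378. 208.] 158 [[0.368, 0.087, 0.0], [0.599, 0.14, 0.159], [0.619, 0.147, 0.198]]
scene cordarm_clip 0.58 [382. 204.] 94 [[0.369, 0.081, -0.001], [0.595, 0.14, 0.138], [0.62, 0.146, 0.198]
[... 1752 characters left out ...]
38], [0.572, 0.008, 0.044], [0.633, 0.032, 0.049]]
top tumbler_center 0.91 [305. 155.] 590 [[0.698, -0.008, 0.0], [0.741, 0.028, 0.031], [0.763, 0.06, 0.1]]
top controller_center 0.96 [154. 249.] 1466 [[0.403, 0.393, 0.006], [0.469, 0.454, 0.042], [0.518, 0.541, 0.051]]
top mouse_center 0.9 [250. 162.] 613 [[0.67, 0.157, 0.015], [0.713, 0.184, 0.03], [0.763, 0.214, 0.039]]
top phone_center 0.88 [388. 162.] 1211 [[0.679, -0.297, 0.003], [0.715, -0.225, 0.009], [0.752, -0.154, 0.015]]
top wood_box 0.7 [477. 230.] 4540 [[0.435, -0.571, 0.028], [0.513, -0.462, 0.084], [0.591, -0.363, 0.089]]
top wood_box 0.51 [391. 162.] 1269 [[0.678, -0.299, 0.0], [0.715, -0.227, 0.009], [0.755, -0.154, 0.015]]
```

```bash
python3 - <<'E'
import cv2,numpy as np
a=cv2.imread("pics/top0.png")[180:260,220:430]; b=cv2.imread("pics/scene0.png")[130:280,200:440]
cv2.imwrite("pics/a.png",np.vstack([cv2.resize(a,(780,297),interpolation=3),cv2.resize(b[:,:],(780,488),interpolation=3)[180:480]]))
from rig import *
# cap top points around (0.54,-0.236)
for n in ["scene","top"]:
    d=get_image(n); z=d["z_map"]; v,u=np.nonzero(z>0); Z=z[v,u]
    P=(np.c_[(u-d["cx"])/d["fx"]*Z,(v-d["cy"])/d["fy"]*Z,Z,np.ones(len(Z))]@d["extrinsics"].T)[:,:3]
    for c in [(.545,-.236),(.545,.139)]:
        for lo,hi in [(.094,.115),(.060,.094)]:
            m=(np.hypot(*(P[:,:2]-c).T)<.05)&(P[:,2]>lo)&(P[:,2]<hi); Q=P[m]
            if len(Q)<5: continue
            e=cv2.minEnclosingCircle(Q[:,:2].astype(np.float32)); print(n,c,lo,m.sum(),np.round(e[0],4),round(e[1],4),np.round(np.median(Q,0),4),np.round(Q.min(0),3),np.round(Q.max(0),3))
E
```

```text
scene (0.545, -0.236) 0.094 117 [ 0.55   -0.2402] 0.0217 [ 0.554  -0.2395  0.104 ] [ 0.528 -0.261  0.094] [ 0.571 -0.222  0.112]
scene (0.545, -0.236) 0.06 93 [ 0.5551 -0.2399] 0.0192 [ 0.5635 -0.234   0.0785] [ 0.546 -0.258  0.06 ] [ 0.572 -0.222  0.093]
scene (0.545, 0.139) 0.094 108 [0.5508 0.1376] 0.0212 [0.5545 0.1413 0.1047] [0.531 0.118 0.094] [0.571 0.157 0.112]
scene (0.545, 0.139) 0.06 97 [0.5658 0.1381] 0.0245 [0.5641 0.1425 0.0779] [0.55  0.117 0.06 ] [0.59  0.157 0.093]
top (0.545, -0.236) 0.094 169 [ 0.5464 -0.2384] 0.0206 [ 0.546  -0.2375  0.1036] [ 0.527 -0.258  0.094] [ 0.566 -0.219  0.111]
top (0.545, -0.236) 0.06 19 [ 0.5444 -0.2309] 0.0183 [ 0.5398 -0.2221  0.0809] [ 0.527 -0.237  0.063] [ 0.562 -0.219  0.094]
top (0.545, 0.139) 0.094 165 [0.5471 0.1406] 0.0204 [0.5463 0.1405 0.105 ] [0.527 0.121 0.094] [0.566 0.158 0.113]
top (0.545, 0.139) 0.06 24 [0.5605 0.1418] 0.0332 [0.5778 0.1416 0.0726] [0.528 0.12  0.066] [0.594 0.145 0.09 ]
```

View pics/a.png

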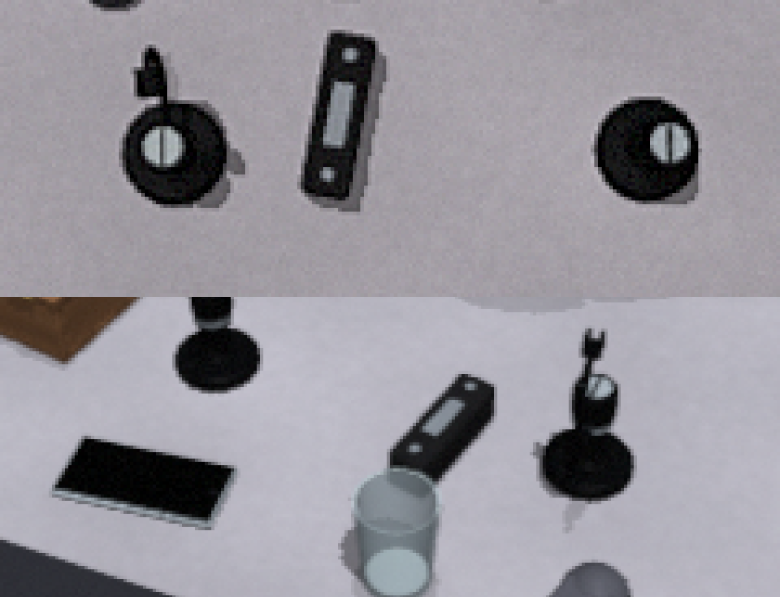

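View pics/top0.png

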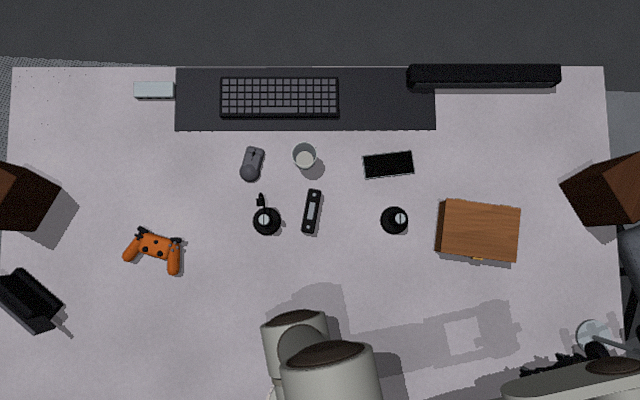

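The top view shows the armless bungee at about pixel (395,219), with its cap near (0.547, -0.239). The armed bungee is at pixel (266,220), with its arm rising at (258,200). I'm moving to hover over the armless one.

{"api": "carry_out", "payload": {"rows": [[0, [0.036, -0.0, 0], [0, 0, 0.08]], [0, [0.072, 0.03, 0], [0, 0, 0.16]], [0, [0.108, 0.06, 0], [0, 0, 0.24]], [0, [0.144, 0.09, 0], [0, 0, 0.32]], [0, [0.18, 0.125, 0], [0, 0, 0.4]], [0, [0.215, 0.16, 0], [0, 0, 0.48]], [0, [0.25, 0.2, 0], [0, 0, 0.56]], [0, [0.29, 0.235, 0], [0, 0, 0.64]], [0, [0.325, 0.27, 0], [0, 0, 0.72]], [0, [0.36, 0.305, 0], [0, 0, 0.8]]]}}

```text
time_s: 2.2
ee_pos: [0.5443, -0.2408, 0.201]
orientation: [3.141, 0.0, 1.134]
ft_force: [-0.0, -1.4, 0.7]
gripper_width: 1.001
```

{"api": "carry_out", "payload": {"rows": [[0, [0, 0, 0], [0, 0, 0]], [0, [0, 0, 0], [0, 0, 0]], [0, [0, 0, 0], [0, 0, 0]]]}}

```text
time_s: 2.5
ee_pos: [0.5425, -0.2431, 0.2008]
orientation: [-3.141, 0.0, 1.13]
ft_force: [0.1, -0.4, -0.2]
gripper_width: 0.999
```

```bash
python3 - <<'E'
from rig import *
import cv2,numpy as np
from scipy.spatial.transform import Rotation as R
s=get_state(); print({k:np.round(v,4) for k,v in s.items()})
d=get_image("wrist"); cv2.imwrite("pics/w1.png",d["pixels"])
T=np.eye(4); T[:3,:3]=R.from_euler("xyz",s["orientation"]).as_matrix(); T[:3,3]=s["ee_pos"]
E=T@d["T_tool_cam"]; print(np.round(d["T_tool_cam"],3).tolist())
z=d["z_map"]; v,u=np.nonzero(z>0); Z=z[v,u]
P=(np.c_[(u-d["cx"])/d["fx"]*Z,(v-d["cy"])/d["fy"]*Z,Z,np.ones(len(Z))]@E.T)[:,:3]
m=(np.hypot(*(P[:,:2]-[.547,-.239]).T)<.045)&(P[:,2]>.097)&(P[:,2]<.112); Q=P[m]
print(m.sum(),cv2.minEnclosingCircle(Q[:,:2].astype(np.float32)),np.median(Q,0))
p=(np.linalg.inv(E)@[.547,-.239,.104,1]);print(p[0]/p[2]*d["fx"]+d["cx"],p[1]/p[2]*d["fy"]+d["cy"])
E
```

```text
{'time_s': np.float64(2.5), 'joint_pos': array([-5.5070e-01,  1.9140e-01,  1.3899e+00, -3.0000e-04,  1.5605e+00,
       -1.0950e-01]), 'dq': array([-0.018 , -0.0045,  0.0019,  0.0012,  0.0005, -0.0003]), 'joint_torque': array([ 2.25030e+00, -7.46044e+01, -5.73195e+01,  1.02300e-01,
       -3.90000e-03,  1.10000e-03]), 'ee_pos': array([ 0.5425, -0.2431,  0.2008]), 'orientation': array([-3.1413e+00,  2.0000e-04,  1.1296e+00]), 'ft_force': array([ 0.0639, -0.3888, -0.2134]), 'ft_torque': array([-0.0313, -0.0283, -0.0372]), 'gripper_width': np.float64(0.9988)}
[[-0.001, -0.947, -0.32, 0.082], [1.0, -0.001, -0.0, -0.001], [0.0, -0.32, 0.947, -0.173], [0.0, 0.0, 0.0, 1.0]]
1857 ((0.5473592877388, -0.241367369890213), 0.02037089690566063) [ 0.54802891 -0.24010772  0.10394859]
320.6941161576324 186.81386702705834
```

View pics/w1.png

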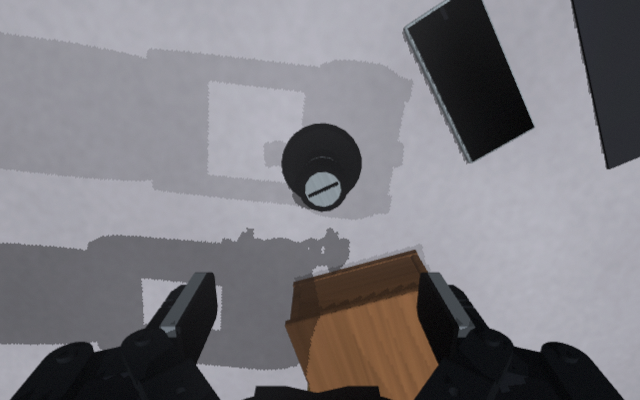

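The wrist view shows the cap top at about (323,188), and its circle fit puts the centre at (0.5475, -0.2410) with radius 20.4 mm and height 0.104. I'm centring over it and descending partway.

{"api": "carry_out", "payload": {"rows": [[0, [0.002, 0.001, -0.02], [0, 0, 0]], [0, [0.004, 0.002, -0.045], [0, 0, 0]], [0, [0.005, 0.0025, -0.06], [0, 0, 0]], [0, [0.005, 0.0025, -0.07], [0, 0, 0]], [0, [0.005, 0.0025, -0.07], [0, 0, 0]], [0, [0.005, 0.0025, -0.07], [0, 0, 0]], [0, [0.005, 0.0025, -0.07], [0, 0, 0]]]}}

```text
time_s: 3.25
ee_pos: [0.5483, -0.2404, 0.132]
orientation: [3.14, 0.0, 1.131]
ft_force: [-0.5, 0.1, 0.3]
gripper_width: 1.003
```

```bash
cat > h.py <<'E'
from rig import *
import cv2,numpy as np
from scipy.spatial.transform import Rotation as R
def wrist(name,c=(.547,-.24),lo=.097,hi=.112):
    s=get_state(); print({k:np.round(s[k],4).tolist() for k in ["time_s","ee_pos","orientation","joint_pos","dq","ft_force","ft_torque","gripper_width"]})
    d=get_image("wrist"); cv2.imwrite(f"pics/{name}.png",d["pixels"])
    T=np.eye(4); T[:3,:3]=R.from_euler("xyz",s["orientation"]).as_matrix(); T[:3,3]=s["ee_pos"]
    E=T@d["T_tool_cam"]
    z=d["z_map"]; v,u=np.nonzero(z>0); Z=z[v,u]
    P=(np.c_[(u-d["cx"])/d["fx"]*Z,(v-d["cy"])/d["fy"]*Z,Z,np.ones(len(Z))]@E.T)[:,:3]
    m=(np.hypot(*(P[:,:2]-c).T)<.032)&(P[:,2]>lo)&(P[:,2]<hi); Q=P[m]
    if len(Q)>10: print(m.sum(),cv2.minEnclosingCircle(Q[:,:2].astype(np.float32)),np.median(Q,0))
E
python3 -c "
from h import *
wrist('w2')"
```

```text
{'time_s': 3.25, 'ee_pos': [0.5483, -0.2404, 0.132], 'orientation': [3.1402, 0.0002, 1.1306], 'joint_pos': [-0.5418, 0.2299, 1.4834, -0.0, 1.4268, -0.1016], 'dq': [0.0034, 0.0008, 0.0022, 0.0006, -0.0024, -0.0007], 'ft_force': [-0.4623, 0.116, 0.3094], 'ft_torque': [0.0759, -0.0092, -0.0014], 'gripper_width': 1.0029}
3034 ((0.5476142168045044, -0.24118565022945404), 0.0205090194940567) [ 0.5482494  -0.23941106  0.10395452]
```

View pics/w2.png

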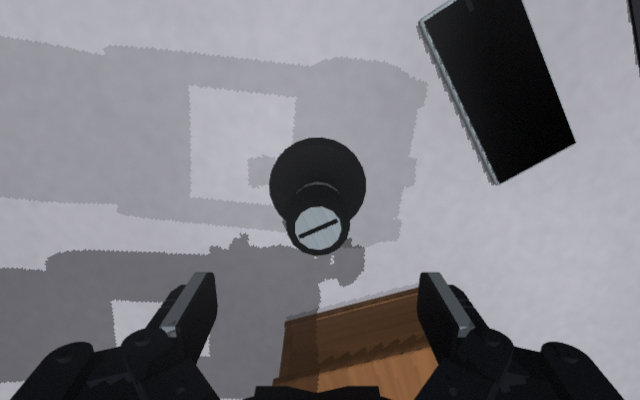

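The cap is centred between the fingers in column (about 320), and the fit centre is within 1 mm of the TCP. Descending and closing.

{"api": "carry_out", "payload": {"rows": [[0, [0, 0, -0.025], [0, 0, 0]], [0, [0, 0, -0.05], [0, 0, 0]], [0, [-0.0005, 0, -0.062], [0, 0, 0]], [0, [-0.0005, 0, -0.066], [0, 0, 0]], [0, [-0.0005, 0, -0.066], [0, 0, 0]], [100, [-0.0005, 0, -0.066], [0, 0, 0]], [255, [-0.0005, 0, -0.066], [0, 0, 0]], [255, [-0.0005, 0, -0.066], [0, 0, 0]], [255, [-0.0005, 0, -0.066], [0, 0, 0]], [255, [-0.0005, 0, -0.066], [0, 0, 0]]], "squeeze": 70}}

```text
time_s: 4.3
ee_pos: [0.548, -0.2403, 0.0661]
orientation: [3.14, 0.0, 1.131]
ft_force: [-1.1, 1.0, 9.3]
gripper_width: 0.429
```

{"api": "carry_out", "payload": {"rows": [[255, [0, 0, 0], [0, 0, 0]], [255, [0, 0, 0], [0, 0, 0]], [255, [0, 0, 0], [0, 0, 0]], [255, [0, 0, 0], [0, 0, 0]]]}}

```text
time_s: 4.7
ee_pos: [0.548, -0.2403, 0.0661]
orientation: [3.14, 0.0, 1.131]
ft_force: [-1.8, 0.6, 9.2]
gripper_width: 0.423
```

```bash
python3 -c "
from h import *
wrist('w3')"
```

```text
{'time_s': 4.7, 'ee_pos': [0.548, -0.2403, 0.0661], 'orientation': [3.1399, 0.0002, 1.1308], 'joint_pos': [-0.542, 0.2763, 1.5644, 0.0, 1.2992, -0.102], 'dq': [-0.001, -0.0009, -0.0002, -0.0018, 0.0005, -0.001], 'ft_force': [-1.765, 0.5954, 9.2402], 'ft_torque': [0.1482, 0.218, 0.0571], 'gripper_width': 0.423}
6559 ((0.5500844717025757, -0.23353753983974457), 0.031108226627111435) [ 0.54790459 -0.23811704  0.10392567]
```

View pics/w3.png

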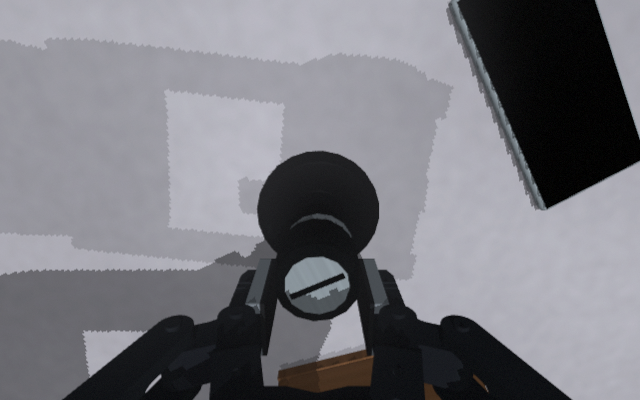

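The cap sits between the pads, with its slot at about (318,287). I'll try counter-clockwise first, gently, following the pitch.

{"api": "carry_out", "payload": {"rows": [[255, [0, 0, 0.0001], [0, 0, 0.05]], [255, [0, 0, 0.0003], [0, 0, 0.1]], [255, [0, 0, 0.0005], [0, 0, 0.15]], [255, [0, 0, 0.0008], [0, 0, 0.22]], [255, [0, 0, 0.0008], [0, 0, 0.22]], [255, [0, 0, 0.0008], [0, 0, 0.22]]]}}

```text
time_s: 5.35
ee_pos: [0.5482, -0.2406, 0.0664]
orientation: [3.14, 0.001, 1.348]
ft_force: [4.8, -3.5, 2.0]
gripper_width: 0.423
```

```bash
python3 -c "
from h import *
wrist('w4')"
```

```text
{'time_s': 5.35, 'ee_pos': [0.5482, -0.2406, 0.0664], 'orientation': [3.1396, 0.0006, 1.3483], 'joint_pos': [-0.5423, 0.2763, 1.5637, 0.0001, 1.2995, -0.3198], 'dq': [0.0008, -0.0006, 0.0001, -0.0007, -0.0015, 0.0037], 'ft_force': [4.8025, -3.4667, 2.0138], 'ft_torque': [-0.5422, -0.8033, -1.4795], 'gripper_width': 0.4231}
6466 ((0.5483821630477905, -0.23353607952594757), 0.03125219792127609) [ 0.54774889 -0.23725464  0.10401229]
```

View pics/w4.png

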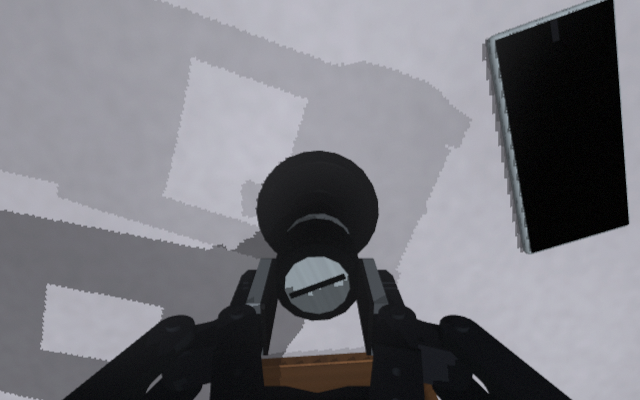

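The slot looks unchanged in the tool view, so the cap followed, but torque is -1.5 Nm. That doesn't settle the hand, so I'll go back and try the other way.

{"api": "carry_out", "payload": {"rows": [[255, [0, 0, -0.0003], [0, 0, -0.08]], [255, [0, 0, -0.0006], [0, 0, -0.16]], [255, [0, 0, -0.0008], [0, 0, -0.22]], [255, [0, 0, -0.0006], [0, 0, -0.28]], [255, [0, 0, -0.0004], [0, 0, -0.34]], [255, [0, 0, -0.0001], [0, 0, -0.42]], [255, [0, 0, -0.0001], [0, 0, -0.42]], [255, [0, 0, -0.0001], [0, 0, -0.42]]]}}

```text
time_s: 6.2
ee_pos: [0.5482, -0.2403, 0.0666]
orientation: [3.14, -0.0, 0.929]
ft_force: [2.9, -0.8, 6.1]
gripper_width: 0.418
```

```bash
python3 -c "
from h import *
wrist('w5')
c=[cv2.resize(cv2.imread(f'pics/w{i}.png')[240:330,260:380],None,fx=2.2*3/1,fy=2.2*3/1,interpolation=2)[:, :] for i in (3,4,5)]
cv2.imwrite('pics/c5.png',cv2.resize(np.hstack(c),(798,200),interpolation=3))
for i in (3,4,5):
    g=cv2.cvtColor(cv2.imread(f'pics/w{i}.png'),6)[265:310,284:352]
    v,u=np.nonzero(g<60); m=(abs(v-22)<16)&(np.hypot(u-34,v-22)<26); print(m.sum()); 
    L=cv2.fitLine(np.c_[u[m],v[m]].astype(np.float32),cv2.DIST_HUBER,0,.01,.01).ravel(); print(i,np.degrees(np.arctan2(L[1],L[0])))
"
```

```text
{'time_s': 6.2, 'ee_pos': [0.5482, -0.2403, 0.0666], 'orientation': [3.1396, -0.0003, 0.9292], 'joint_pos': [-0.5419, 0.276, 1.5637, 0.0001, 1.2999, 0.0996], 'dq': [0.0, -0.0004, -0.0, 0.0009, -0.0, -0.0057], 'ft_force': [2.8705, -0.8073, 6.1132], 'ft_torque': [-0.2362, -0.4438, 0.0014], 'gripper_width': 0.4182}
6495 ((0.5512351989746094, -0.23441611230373383), 0.031247185543179512) [ 0.54840723 -0.23822622  0.10417769]
269
3 -22.488482
273
4 -20.132797
266
5 -21.887571
```

View pics/c5.png

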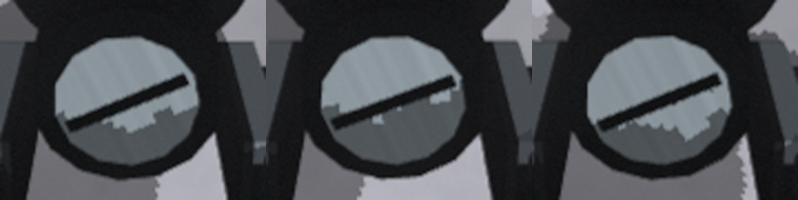

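Clockwise the torque stays around 0 and the cap follows. Counter-clockwise it built 1.5 Nm with about 2° of slip. So clockwise is the loosening way, a left-hand thread, and I'll continue to about 0.6 rad and check.

{"api": "carry_out", "payload": {"rows": [[255, [0, 0, 0.0003], [0, 0, -0.1]], [255, [0, 0, 0.0007], [0, 0, -0.2]], [255, [0, 0, 0.001], [0, 0, -0.3]], [255, [0, 0, 0.0014], [0, 0, -0.4]], [255, [0, 0, 0.0014], [0, 0, -0.4]], [255, [0, 0, 0.0014], [0, 0, -0.4]]]}}

```text
time_s: 6.85
ee_pos: [0.5484, -0.2406, 0.068]
orientation: [3.139, -0.001, 0.53]
ft_force: [3.6, -2.1, 6.0]
gripper_width: 0.416
```

```bash
cat >> h.py <<'E'
def slot(i):
    g=cv2.cvtColor(cv2.imread(f'pics/{i}.png'),6)[265:310,284:352]
    v,u=np.nonzero(g<60); m=(abs(v-22)<16)&(np.hypot(u-34,v-22)<26)
    L=cv2.fitLine(np.c_[u[m],v[m]].astype(np.float32),cv2.DIST_HUBER,0,.01,.01).ravel(); print(i,m.sum(),np.degrees(np.arctan2(L[1],L[0])))
    cv2.imwrite(f'pics/c{i}.png',cv2.imread(f'pics/{i}.png'))
E
python3 -c "
from h import *
wrist('w6');slot('w6')
"
```

```text
{'time_s': 6.85, 'ee_pos': [0.5484, -0.2406, 0.068], 'orientation': [3.1393, -0.0012, 0.5301], 'joint_pos': [-0.542, 0.2748, 1.562, -0.0001, 1.3021, 0.4987], 'dq': [-0.0002, -0.0003, 0.0012, -0.0002, 0.0002, -0.0094], 'ft_force': [3.6188, -2.1308, 5.9835], 'ft_torque': [-0.4641, -0.7176, -0.0657], 'gripper_width': 0.4164}
6444 ((0.5530130863189697, -0.23638057708740234), 0.031163357198238373) [ 0.54945539 -0.23890085  0.10559919]
w6 265 -21.789091
```

View pics/w6.png

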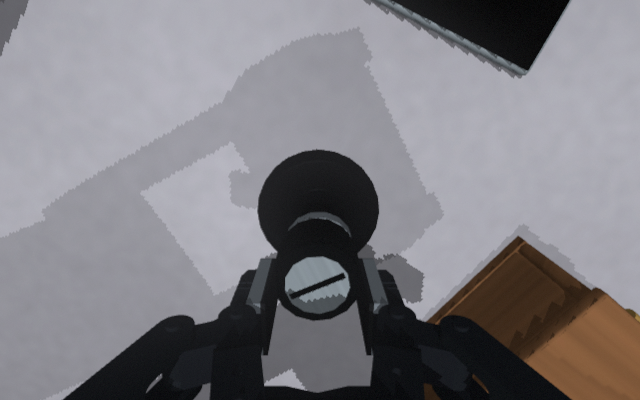

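The cap has risen about 1.6 mm, with no slip and no torque. I'm continuing to about 1.2 rad.

{"api": "carry_out", "payload": {"rows": [[255, [0, 0, 0.0003], [0, 0, -0.1]], [255, [0, 0, 0.0007], [0, 0, -0.2]], [255, [0, 0, 0.001], [0, 0, -0.3]], [255, [0, 0, 0.0014], [0, 0, -0.4]], [255, [0, 0, 0.0018], [0, 0, -0.5]], [255, [0, 0, 0.0021], [0, 0, -0.59]], [255, [0, 0, 0.0021], [0, 0, -0.59]], [255, [0, 0, 0.0021], [0, 0, -0.59]]]}}

```text
time_s: 7.7
ee_pos: [0.5483, -0.2408, 0.0701]
orientation: [3.14, -0.002, -0.06]
ft_force: [3.0, -4.0, 5.3]
gripper_width: 0.424
```

```bash
python3 -c "
from h import *
wrist('w7');slot('w7')
"
```

```text
{'time_s': 7.7, 'ee_pos': [0.5483, -0.2408, 0.0701], 'orientation': [3.14, -0.0023, -0.0599], 'joint_pos': [-0.5422, 0.2731, 1.5598, -0.0004, 1.3059, 1.0886], 'dq': [0.0011, -0.0023, -0.0005, 0.0019, 0.0001, -0.0057], 'ft_force': [3.0149, -3.9694, 5.3445], 'ft_torque': [-0.8816, -0.6762, -0.0432], 'gripper_width': 0.4237}
6380 ((0.5538170337677002, -0.2402704656124115), 0.031076455488801003) [ 0.55161497 -0.24038261  0.10758519]
w7 291 -21.757908
```

View pics/w7.png

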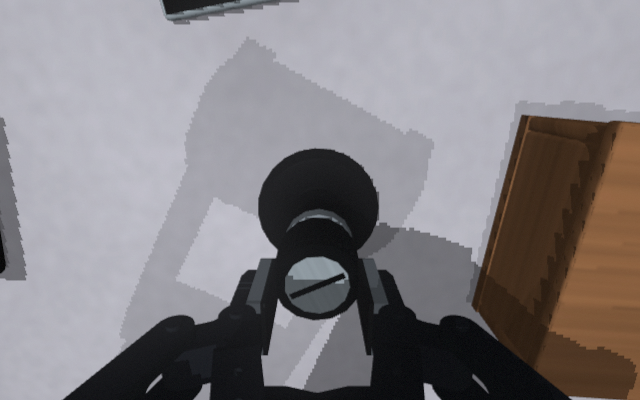

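Turned about 1.2 rad. The cap is up 3.6 mm with no slip and no torque. I'm lifting gently and watching the force.

{"api": "carry_out", "payload": {"rows": [[255, [0, 0, 0.002], [0, 0, 0]], [255, [0, 0, 0.004], [0, 0, 0]], [255, [0, 0, 0.007], [0, 0, 0]], [255, [0, 0, 0.01], [0, 0, 0]], [255, [0, 0, 0.01], [0, 0, 0]]]}}

```text
time_s: 8.25
ee_pos: [0.5479, -0.2405, 0.0795]
orientation: [3.141, -0.001, -0.06]
ft_force: [2.8, -3.5, -0.1]
gripper_width: 0.417
```

```bash
python3 -c "
from h import *
wrist('w8',hi=.135);slot('w8')
"
```

```text
{'time_s': 8.25, 'ee_pos': [0.5479, -0.2405, 0.0795], 'orientation': [3.1407, -0.001, -0.0597], 'joint_pos': [-0.5422, 0.2655, 1.5493, -0.0004, 1.3255, 1.0884], 'dq': [-0.0009, -0.0008, 0.0052, -0.0005, -0.0002, 0.0014], 'ft_force': [2.7684, -3.5102, -0.1209], 'ft_torque': [-0.7524, -0.5258, -0.0101], 'gripper_width': 0.4166}
8509 ((0.5538792610168457, -0.2404424101114273), 0.03127836808562279) [ 0.55355208 -0.24026547  0.1170978 ]
w8 288 -21.674686
```

View pics/w8.png

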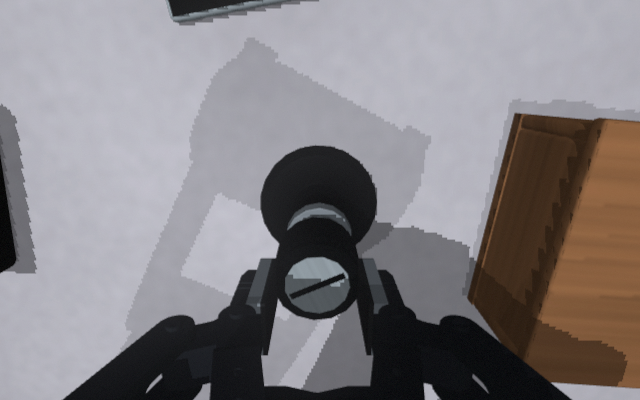

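The cap follows (top at 0.117) with almost no vertical force. I'll lift the rest.

{"api": "carry_out", "payload": {"rows": [[255, [0, 0, 0.005], [0, 0, 0]], [255, [0, 0, 0.012], [0, 0, 0]], [255, [0, 0, 0.022], [0, 0, 0]], [255, [0, 0, 0.034], [0, 0, 0]], [255, [0, 0, 0.048], [0, 0, 0]], [255, [0, 0, 0.062], [0, 0, 0]], [255, [0, 0, 0.075], [0, 0, 0]], [255, [0, 0, 0.083], [0, 0, 0]], [255, [0, 0, 0.087], [0, 0, 0]], [255, [0, 0, 0.088], [0, 0, 0]]]}}

```text
time_s: 9.3
ee_pos: [0.5475, -0.2401, 0.1673]
orientation: [3.142, -0.0, -0.059]
ft_force: [0.5, 0.2, -0.5]
gripper_width: 0.42
```

{"api": "carry_out", "payload": {"rows": [[255, [0, 0, 0], [0, 0, 0]], [255, [0, 0, 0], [0, 0, 0]], [255, [0, 0, 0], [0, 0, 0]], [255, [0, 0, 0], [0, 0, 0]], [255, [0, 0, 0], [0, 0, 0]]]}}

```text
time_s: 9.8
ee_pos: [0.5475, -0.24, 0.1669]
orientation: [-3.141, 0.0, -0.059]
ft_force: [0.1, 0.3, -1.4]
gripper_width: 0.426
```

```bash
python3 -c "
from h import *
wrist('w9',lo=.19,hi=.23);slot('w9')
s=get_image('scene'); t=get_image('top')
cv2.imwrite('pics/s9.png',s['pixels']);cv2.imwrite('pics/t9.png',t['pixels'])
"
```

```text
{'time_s': 9.8, 'ee_pos': [0.5475, -0.24, 0.1669], 'orientation': [-3.1414, 0.0002, -0.0592], 'joint_pos': [-0.5421, 0.2111, 1.4347, 0.0001, 1.496, 1.088], 'dq': [-0.0001, -0.0007, -0.0007, -0.0011, 0.0011, -0.0001], 'ft_force': [0.1329, 0.2638, -1.3536], 'ft_torque': [0.0015, 0.0101, 0.0011], 'gripper_width': 0.4261}
9150 ((0.5529550313949585, -0.24046404659748077), 0.031491171568632126) [ 0.55262763 -0.2398186   0.20474093]
w9 292 -21.985228
```

View pics/w9.png

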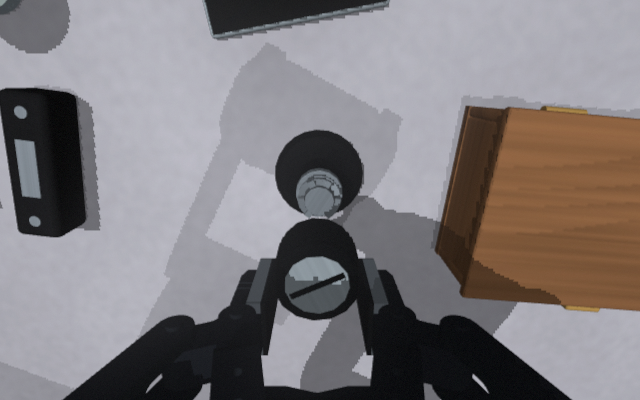

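View pics/s9.png

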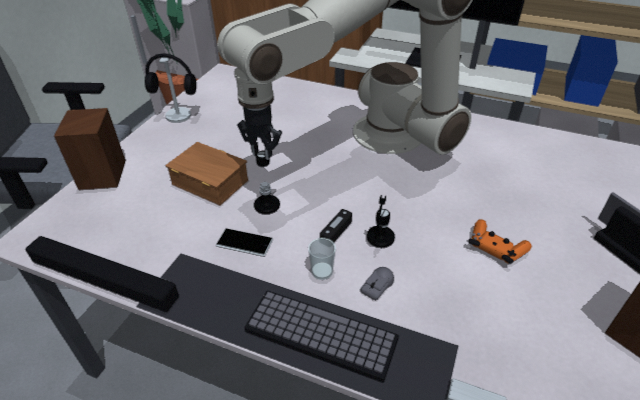

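View pics/t9.png

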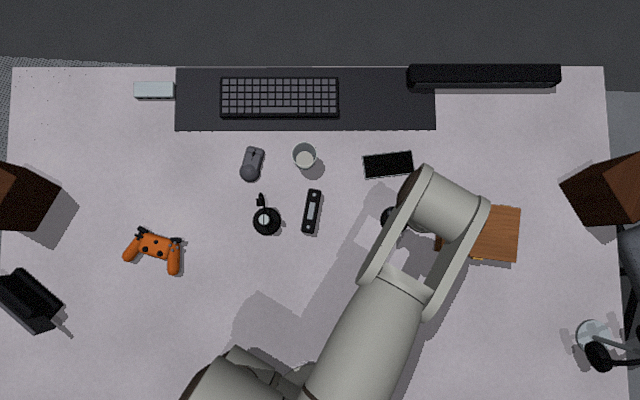

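The wrist view shows the bare stud at (320,190) and the cap held upright above it at (318,283). The cap top is at 0.2047 m, a rise of 101 mm, and everything else looks unmoved. Handing in.

```bash
python3 -c "
from rig import *
print(hand_in())"
```

```text
the job is handed in; nothing more can be done
None
```

The armless bungee's cap is off, and the gripper is still holding it upright and steady above its stud, about 101 mm above where it sat screwed down. I handed the job in at about 10 s of robot time.

- **Which bungee:** I worked on the one at about (0.548, -0.240). The cord arm is on the other one, which I did not touch.
- **Thread:** This bungee is left-handed. Counter-clockwise the cap stopped hard at about 1.5 Nm, and my grip slipped about 2° on it. Clockwise it turned freely with no torque. I turned it about 1.2 rad, saw it rise about 3.6 mm, and then lifted it straight up with almost no resistance.
- **Last checks:**
  - The wrist picture shows the stud bare.
  - The coin slot stayed put in the grip.
  - The forces were about 1 N.
  - The other bungee, its arm and the things around it looked unmoved in the scene and top pictures. I compared those by eye and did not re-measure positions.
- **Reading that disagreed:** The gripper opening read about 36 mm on the 40 mm cap. The pictures show it held squarely, so I take this to be the opening scale.

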